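# Feel along the recorder's edge bar for the hidden notch and press the tray release

### The job

The drive tray of the wide grey bench recorder must be let out: its release key sits in a notch hidden somewhere along the black sprung bar on the recorder's front top edge. Touch the bar at its left-hand end (left as the robot sees it) and feel along it lightly with a closed fingertip until the tip comes to the notch, then press the key inside fully down so that the tray comes out by itself, and take the hand away. Do not touch the tray, do not grip or lift anything, and leave everything standing on the bench and on the recorder where it is.

Things in the scene. Friction and masses are not known exactly. Their poses are not given: they have to be found in the camera images.
- recorder: Wide flat grey instrument fixed to the bench, 170 mm deep (x), 470 mm wide (y), flat deck 60 mm above the bench. Origin: centre of its underside; x points away from its front, y to its left, z up; front face at x = -85 mm. A black bar, 24 mm wide (x), centred at x = -60 mm, runs along the deck's front edge between two grey end pods (46 mm deep, tops 90 mm above the bench).
- bar_left_end (a point): Top centre line of the bar at its left (+y) exposed end, 84 mm above the bench (24 above the deck); axes as the recorder's. Touch first within 40 mm of it, then stay in contact along the bar. The bar is sprung: it sinks level, as one piece, up to 8 mm, pushing back with about 2.5 N at first touch, 6.5 N at 8 mm. Tip 3 to 5 mm below its free top = light touch.
- bar_right_end (a point): The same at the right (-y) exposed end, 240 mm from the left one. One notch 44 mm long, across the bar's full width, rounded at its mouth, has its middle anywhere 90 to 200 mm from the left end (not reported: feel or see it). The key on its floor is black too, 42 x 24 mm, its top 10 mm below the bar's. A tip held a few mm below the bar's top feels no upward force in the notch.
- release_key (a joint): Travel of the release key in the notch, m: 0 up, 0.010 fully down (then 64 mm above the bench). It moves straight down, takes about 4 to 6 N to press, and stays where it is left.
- tray (a joint): Travel of the drive tray, m: 0 shut, 0.022 out towards the robot. Linked to the key: it comes out 2.2 mm for every mm that the key goes down, and stays.
- tray_front (a point): Centre of the front panel of the drive tray, 160 mm wide, 32 mm high, 6 mm thick, in the middle of the recorder's front face; this point is 32 mm above the bench. Must not be touched.
- cleaner_tin: Round brass tip-cleaner tin, diameter 62 mm, 30 mm high, on the recorder's deck behind the bar; origin at the centre of its underside.
- solder_spool: Aluminium solder spool standing flat, diameter 58 mm, 30 mm high, in front of the recorder's left part; origin under its centre.
- relay: Clear relay block 30 x 45 x 25 mm in front of the recorder's right part; origin under its centre.
- flux_bottle: Amber bottle, diameter 36 mm, 75 mm high, left of the recorder; origin under its centre.
- tumbler: Steel tumbler, diameter 80 mm, 150 mm high, left of the recorder; origin under its centre.
- driver: Screwdriver lying on the bench to the right; origin under it.
- cutters: Small side cutters lying on the bench to the right, about 120 mm long; origin under the joint.

How it is judged:
On the way, in this order (a step that is already met when the one before it is completed fails the run):
1. a fingertip touches the bar near its left-hand end (contact force between the fingers and anything else above 0.3 N and y of the grasp point in the frame of bar_left_end between -0.045 and 0.02 m and x of the grasp point in the frame of bar_left_end between -0.03 and 0.03 m and z of the grasp point in the frame of bar_left_end below 0.05 m), for 0.05 s.
2. still touching the bar, the fingertip has moved on along it (50 to 75 mm from the left end) (contact force between the fingers and anything else above 0.3 N and y of the grasp point in the frame of bar_left_end between -0.075 and -0.05 m and x of the grasp point in the frame of bar_left_end between -0.03 and 0.03 m and z of the grasp point in the frame of bar_left_end below 0.05 m), for 0.05 s.
3. the key in the notch is pressed fully down and the tray has come out (value of joint release_key above 0.0075 m and value of joint tray above 0.015 m), for 0.2 s.
At the end, for the whole second after the job is handed in: The release key stays at least 7.5 of its 10 mm down, the tray stands at least 15 mm out and at rest, the bystanders are within 20 mm of where they stood, and the hand is away (all of step 3 and velocity of joint tray below 0.01 m/s and distance of each of cleaner_tin, solder_spool, relay, flux_bottle, tumbler, driver, cutters from where it was at the start of the episode below 0.02 m); the robot touches nothing.
It fails at once if a bystander is lifted, carried or knocked (moved more than 20 mm) (distance of any of cleaner_tin, solder_spool, relay, flux_bottle, tumbler, driver, cutters from where it was at the start of the episode above 0.02 m).
It fails at once if the tray is touched or pulled by the fingers (contact force between the fingers and tray above 1 N).
It fails at once if the fingers press on anything with more than 60 N (contact force between the fingers and anything else above 60 N).
It also fails if it takes over 58 s, if anything falls off the work surface, if the arm or the gripper's body presses on something with over 40 N, if the wrist force passes 120 N, or if a joint passes its speed limit or range.

### The arm

A 6-joint arm with a two-finger parallel gripper is mounted at the origin on the work surface. World frame = base frame: x ahead of the robot, y to its left, z up, the work surface at z = 0. Lengths are in m, angles in rad, forces in N, time in s.
With the tool pointing down it reaches from about 0.375 to 0.9 m from the base axis. Payload 3.1 kg.
Tool frame: the origin (TCP) lies between the finger pads; the fingertips stand manip.finger_overhang ahead of it and the grasp point (between the pads) lies 5 mm behind it (manip.finger_overhang is the distance from the TCP to the fingertips, in m); z points along the fingers, y is the line along which they close (so a half turn about z gives the same grasp; the last joint's range is limited). The gripper opens to 85 mm and grips with 20 to 120 N. Pads are 22 mm wide; open, the fingers measure 114 mm over their backs; the gripper's body (76 mm by 85 mm) begins 54 mm behind the grasp point. The pads swing forward as they close: fully open they stand 13 mm farther back than shut.
Start: joints at [-1.407, 0.527, 1.433, -0, 1.181, -0.178], TCP at [0.21, -0.589, 0.245] pointing down, gripper open.
Joint ranges: [-3.08, 3.08], [-0.75, 2.2], [0.22, 2.44], [-1.43, 4.57], [0, 2.65], [-2.85, 2.85]. Speed limits (rad/s): [2.79, 2.79, 3.14, 3.14, 3.14, 3.14].

### API

Orientations are given as a unit quaternion [x, y, z, w].
In Python, from station import manip gives the robot as it stands.
- The arm moves only by the tool drive_tool, never from a script. Its argument "plan" is a list of rows, each a list of 7 numbers: the shift along the tool's x, y, z in m, then the turn, a rotation vector about the tool's x, y, z in degrees, then the opening, from -1 (shut) to 1 (fully open). In form: [[x, y, z, wx, wy, wz, gripper], ...]. A call has 1 to 10 rows; each row shifts and turns the commanded pose from where the row before left it, along the tool's axes as they then stand; what a row does not reach is not made up. A row lasts 1/10 s, in which the tool goes at most 50 mm and 8.59 degrees, less where a joint would pass 70% of its speed; a pose out of reach is approached as far as the arm can. A call is refused whole if a number of a shift passes 0.05 or a number of a turn 8.59, either way. A call with a gripper value outside its range is refused whole. The fingers move at their own pace and stop on an object; "newtons" is the grip in N (left out, the last holds). Time passes only in rows, so rows that do not move let the fingers close. It gives the time, the measured TCP pose, the force, the opening and the grip force at its end, in the units of the state.
- manip.sense(): the state, without advancing time (a new reading comes with each control period).
- manip.snapshot(name): name is "side" or "top"; returns a dict with "image" (480x640x3 uint8, red, green, blue), "z_map" (480x640 float32, m along the optical axis (not along the pixel's ray), 0 where there is no reading), "fov_y" (degrees; the focal length in pixels is half the picture's height over the tangent of half this angle, whatever the lens; pixels are square), "cx", "cy" (the principal point, pixels), "extrinsics" (4x4, takes a point from camera to world coordinates). Camera axes: x right, y up, looking along -z (the intrinsics and any distortion apply to the point x, -y, -z); pixel columns grow to the right and rows downward; lengths in m; the calibration is good to about 2 mm. A picture is of the moment at which its call begins.
- manip.sign_off(): hands the job in; it is judged then, once.
The state is a dict: "t": time; "q": joint angles; "qd": joint speeds; "tau": joint torques, N m; "tcp_pos": TCP position; "tool_rot": TCP orientation; "force": force on the tool from outside, world axes, zero at the start; "ft_torque": the same for the moment, N m; "finger_gap": opening from 0.0 (shut) to 1.0 (fully open); "gripper_force": force on a finger pad.
Only numpy, scipy, OpenCV 4.12 (cv2) and the standard library are available. Lean on these libraries where they do the work, as an engineer would, in place of code of your own. Each camera call takes 0.05 s, during which the arm holds its last target. There are 200 camera calls.

## Working session

There is one attempt and no reset: what is moved stays moved. The work goes in short steps, Python scripts to look and compute and a tool call to move; the robot and the scene stay as the last step left them, time stands still between calls to the robot, and variables do not carry over. Pictures are saved under pics/ and viewed, at most 10 in all, crops included, and the job is handed in when it is done.

Besides the shell and the picture viewer there is one more tool, called after "Request:" as a command line: name --pt "numbers of a row" for each row, then --argument value for the rest. drive_tool: Moves the arm, as the interface text tells. Its arguments: {"type":"object","properties":{"plan":{"type":"array"},"newtons":{"type":"number"}},"required":["plan"]}

```bash
mkdir -p pics; cat > h.py <<'E'
import numpy as np, cv2
from station import manip
def world(s):
    d=s["z_map"]; h,w=d.shape; f=h/2/np.tan(np.radians(s["fov_y"])/2)
    v,u=np.mgrid[:h,:w]
    P=np.stack([(u-s["cx"])/f*d,-(v-s["cy"])/f*d,-d],-1)
    E=np.array(s["extrinsics"]); W=P@E[:3,:3].T+E[:3,3]; W[d==0]=np.nan
    return W
E
python3 - <<'E'
from h import *
for n in("top","side"):
    s=manip.snapshot(n); cv2.imwrite(f"pics/{n}0.png",s["image"][...,::-1]); np.savez(f"{n}0.npz",W=world(s),im=s["image"])
    print({k:v for k,v in s.items() if k not in("image","z_map")})
print(manip.sense(), manip.finger_overhang)
E
```

```text
{'fov_y': 53.8060397590385, 'cx': 315.07476922481624, 'cy': 244.1599687716741, 'extrinsics': array([[ 2.29146134e-02,  9.94861039e-01, -9.86226787e-02,
         4.13370298e-01],
       [-9.99737408e-01,  2.28214020e-02, -2.07328074e-03,
        -3.22804627e-02],
       [ 1.88081568e-04,  9.86442896e-02,  9.95122741e-01,
         1.11409180e+00],
       [ 0.00000000e+00,  0.00000000e+00,  0.00000000e+00,
         1.00000000e+00]])}
{'fov_y': 57.82045810629445, 'cx': 322.40263152236173, 'cy': 234.88085563204223, 'extrinsics': array([[ 0.99974636, -0.00903127, -0.02063134,  0.49740865],
       [-0.01258533,  0.53566145, -0.84433905, -0.89101883],
       [ 0.01867687,  0.84438454,  0.53541192,  0.64282386],
       [ 0.        ,  0.        ,  0.        ,  1.        ]])}
{'t': 0.1, 'q': array([-1.40752135e+00,  5.28399359e-01,  1.43377346e+00, -1.03770052e-05,
        1.18142756e+00, -1.78444284e-01]), 'qd': array([-0.00165033, -0.00062059, -0.00453693, -0.00089283, -0.00135525,
       -0.00069698]), 'tau': array([-5.65175142e-04, -4.43305278e+01, -1.78586537e+01, -1.61517310e-04,
        3.83830353e-03,  1.24045908e-05]), 'tcp_pos': array([ 0.20939701, -0.58821597,  0.24441562]), 'tool_rot': array([ 9.85438136e-01,  1.70031385e-01,  2.81584654e-06, -1.00386869e-03]), 'force': array([ 0.0195572 , -0.26272955,  0.30714749]), 'ft_torque': array([ 0.00540283,  0.0613652 , -0.02033149]), 'gripper_force': 0.0, 'finger_gap': 0.9948263231658515} 0.014
```

View pics/top0.png

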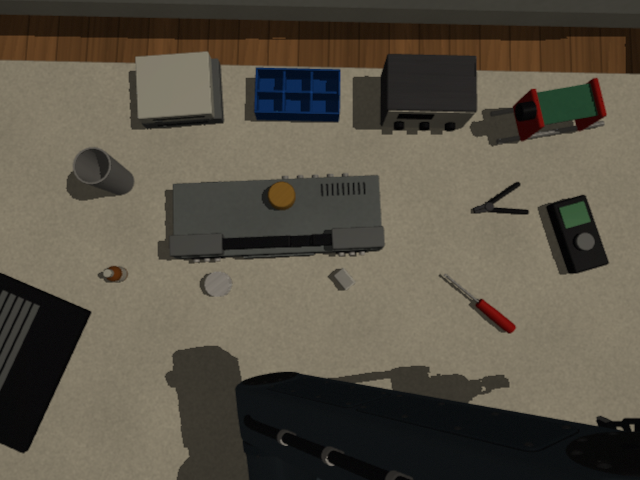

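View pics/side0.png

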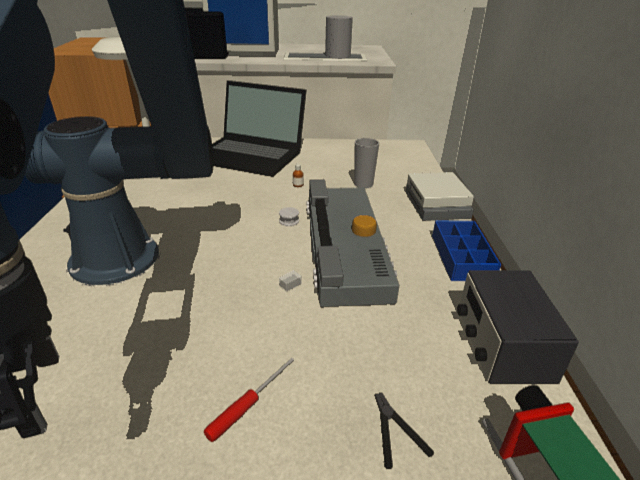

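The top view shows the recorder at about (172–383, 178–258). Its bar runs from (222, 243) to (332, 239) between the pods, and the tin is at (281, 195). Next I'll use depth to fit the pose and look for the notch.

```bash
python3 - <<'E'
from h import *
d=np.load("top0.npz");W=d["W"];im=d["im"]
sub=W[170:265,160:395]; z=sub[...,2]; 
m=(z>0.045)&(z<0.1)
# deck+pods outline
mm=m.astype(np.uint8); n,l,st,_=cv2.connectedComponentsWithStats(mm); k=1+np.argmax(st[1:,4]); p=sub[(l==k)]
r=cv2.minAreaRect((p[:,:2]*1000).astype(np.float32)); print(r)
pod=sub[(z>0.087)&(z<0.096)]; 
for side in (pod[pod[:,1]>0.11],pod[pod[:,1]<0.11]):
    r=cv2.minAreaRect((side[:,:2]*1000).astype(np.float32)); print("pod",len(side),r,np.median(side,0))
# bar profile
for c in range(214,342,2):
    rows=range(236,247); print(c,[int(round(1000*W[r,c,2])) for r in rows], im[236:247,c].sum(1).tolist(), np.round(W[241,c,:2],3))
E
```

```text
((578.0235595703125, 57.94758605957031), (177.06744384765625, 471.2720642089844), 3.3643040657043457)
pod 913 ((510.106689453125, 203.33596801757812), (45.94854736328125, 166.13604736328125), 3.9033751487731934) [0.5084497  0.22956702 0.08920874]
pod 1386 ((579.1116943359375, -36.56333923339844), (289.8791809082031, 141.7498016357422), 88.91496276855469) [ 0.54245327 -0.0970194   0.08912113]
214 [88, 92, 91, 88, 89, 91, 90, 88, 86, 88, 91] [192, 193, 191, 192, 192, 194, 195, 193, 193, 194, 196] [0.517 0.19 ]
216 [89, 93, 89, 86, 88, 87, 89, 89, 90, 85, 86] [194, 193, 194, 193, 193, 194, 194, 196, 196, 194, 194] [0.517 0.186]
218 [88, 90, 89, 88, 87, 89, 88, 86, 89, 90, 94] [192, 194, 195, 195, 195, 193, 194, 196, 195, 195, 194] [0.517 0.181]
220 [90, 90, 92, 92, 87, 89, 90, 88, 87, 90, 92] [196, 199, 198, 199, 198, 199, 200, 197, 194, 194, 194] [0.517 0.177]
222 [87, 84, 86, 85, 83, 86, 85, 85, 87, 84, 85] [130, 116, 81, 82, 80, 86, 84, 84, 87, 87, 87] [0.518 0.173]
224 [58, 59, 62, 82, 82, 83, 83, 84, 84, 83, 85] [179, 156, 87, 33, 33, 35, 35, 40, 36, 34, 35] [0.518 0.17 ]
226 [58, 
[... 2032 characters left out ...]
32, 32, 39, 40, 34, 36] [0.52  0.086]
264 [61, 84, 80, 85, 84, 82, 85, 86, 81, 81, 81] [123, 41, 37, 39, 37, 37, 36, 37, 38, 39, 26] [0.52  0.082]
266 [60, 84, 84, 83, 83, 84, 85, 83, 86, 85, 82] [122, 36, 37, 36, 38, 34, 32, 37, 37, 40, 30] [0.52  0.077]
268 [60, 84, 84, 80, 81, 84, 88, 82, 82, 80, 82] [83, 34, 33, 34, 40, 42, 37, 41, 37, 37, 29] [0.52  0.073]
270 [60, 85, 83, 84, 80, 85, 85, 86, 80, 82, 84] [89, 39, 36, 40, 35, 34, 36, 41, 39, 41, 31] [0.52  0.069]
272 [80, 83, 85, 85, 84, 86, 85, 82, 84, 86, 83] [93, 32, 36, 39, 38, 34, 37, 34, 35, 39, 34] [0.52  0.064]Traceback (most recent call last):
  File "<stdin>", line 13, in <module>
ValueError: cannot convert float NaN to integer
```

```bash
python3 - <<'E'
from h import *
a=np.load("top0.npz")["im"][225:260,215:340,::-1]; b=np.load("side0.npz")["im"][170:310,295:405,::-1]
f=lambda x,s:cv2.convertScaleAbs(cv2.resize(x,None,fx=s,fy=s,interpolation=2),alpha=3)
A=f(a,6);B=f(b,2.7); H=np.zeros((A.shape[0]+B.shape[0],A.shape[1],3),np.uint8);H[:A.shape[0]]=A;H[A.shape[0]:,:B.shape[1]]=B
cv2.imwrite("pics/crop.png",H)
E
```

```text
(no output)
```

View pics/crop.png

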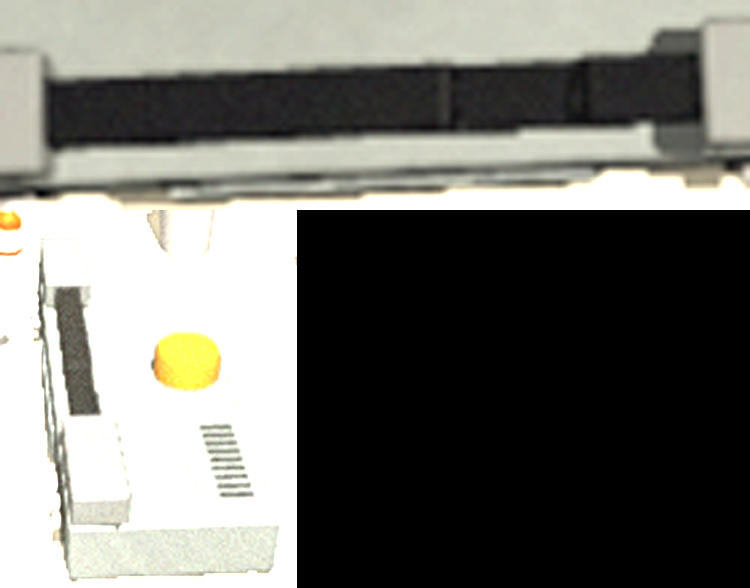

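The crop shows two faint lines across the bar, at crop x≈447 and ≈578 (image columns ≈289.5 and 311.3). That puts the notch about 170 mm from the left end. Next I'll fit the bar line.

```bash
python3 - <<'E'
from h import *
d=np.load("top0.npz");W=d["W"];im=d["im"].astype(int).sum(2)
pts=[];
for c in range(226,330):
    rr=[r for r in range(228,258) if im[r,c]<75 and W[r,c,2]>0.07]
    if len(rr)>5: pts.append((c,np.mean(W[rr,c,0]),np.mean(W[rr,c,1]),np.mean(W[rr,c,2]),len(rr)))
pts=np.array(pts);k=np.polyfit(pts[:,2],pts[:,1],1);print("x=",k, "yaw deg",np.degrees(np.arctan(-k[0])),pts[[0,-1]],np.median(pts[:,3]))
u=np.polyfit(pts[:,0],pts[:,2],1)
L,R=[np.polyval(u,c) for c in(222.7,331.8)]; print("bar ends y",L,R, "len",(L-R)*np.hypot(1,k[0]))
for c in(289.5,311.3): y=np.polyval(u,c);print("notch y",y,np.polyval(k,y),(L-y))
# current tool x heading
s=manip.sense();from scipy.spatial.transform import Rotation as Ro
print(Ro.from_quat(s["tool_rot"]).as_matrix())
print(im[238:246,284:318].mean(0).round())
E
```

```text
x= [-0.06482512  0.52338315] yaw deg 3.7090163927380564 [[ 2.26000000e+02  5.12567945e-01  1.65048461e-01  8.27149933e-02
   1.00000000e+01]
 [ 3.29000000e+02  5.27557203e-01 -6.03839142e-02  8.36241450e-02
   1.10000000e+01]] 0.08274306303364075
bar ends y 0.17224121385080748 -0.06637341111973538 len 0.23911546408852052
notch y 0.026141700119989286 0.5216885069096783 0.1460995137308182
notch y -0.02153748250473886 0.5247793158641327 0.19377869635554634
[[ 9.42178656e-01  3.35110828e-01 -3.35828682e-04]
 [ 3.35110817e-01 -9.42176641e-01  1.97945854e-03]
 [ 3.46928052e-04 -1.97754341e-03 -9.99997984e-01]]
[38. 38. 38. 37. 50. 53. 29. 34. 40. 38. 40. 38. 39. 37. 38. 38. 38. 37.
 37. 38. 38. 39. 39. 41. 41. 30. 29. 32. 22. 32. 41. 38. 39. 38.]
```

Request:
drive_tool --pt "0 0 0 0 0 -8.24 -1" --pt "0 0 0 0 0 -8.24 -1" --pt "0 0 0 0 0 -8.24 -1" --pt "0 0 0 0 0 -8.24 -1" --pt "0 0 0 0 0 -8.24 -1" --pt "0 0 0 0 0 -8.24 -1" --pt "0 0 0 0 0 -8.24 -1" --pt "0 0 0 0 0 -8.24 -1" --pt "0 0 0 0 0 -8.2 -1" --newtons 20

```text
t: 1.0
tcp_pos: [0.2095, -0.5884, 0.2447]
tool_rot: [0.682, 0.732, 0.0, -0.001]
force: [0.1, -0.2, 0.3]
finger_gap: 0.004
gripper_force: 0.0
```

Request:
drive_tool --pt "0.0357 0.0176 0 0 0 0 -1" --pt "0.0357 0.0176 0 0 0 0 -1" --pt "0.0357 0.0176 0 0 0 0 -1" --pt "0.0357 0.0176 0 0 0 0 -1" --pt "0.0357 0.0176 0 0 0 0 -1" --pt "0.0357 0.0176 0 0 0 0 -1" --pt "0.0357 0.0176 0 0 0 0 -1" --pt "0.0357 0.0176 0 0 0 0 -1" --pt "0.0357 0.0176 0 0 0 0 -1" --pt "0.0357 0.0176 0 0 0 0 -1"

```text
t: 2.0
tcp_pos: [0.3623, -0.2195, 0.2452]
tool_rot: [0.684, 0.729, 0.0, -0.0]
force: [0.7, 0.1, 0.3]
finger_gap: -0.001
gripper_force: 0.0
```

Request:
drive_tool --pt "0.0357 0.0176 0 0 0 0 -1" --pt "0.0357 0.0176 0 0 0 0 -1" --pt "0.0357 0.0176 0 0 0 0 -1" --pt "0.0357 0.0176 0 0 0 0 -1" --pt "0.0357 0.0176 0 0 0 0 -1" --pt "0.0357 0.0176 0 0 0 0 -1" --pt "0.0357 0.0176 0 0 0 0 -1" --pt "0.0357 0.0176 0 0 0 0 -1" --pt "0 0 0 0 0 0 -1" --pt "0 0 0 0 0 0 -1"

```text
t: 3.0
tcp_pos: [0.4837, 0.0736, 0.2449]
tool_rot: [0.683, 0.73, -0.001, -0.0]
force: [0.1, -0.2, -0.0]
finger_gap: 0.004
gripper_force: 0.0
```

Request:
drive_tool --pt "0.036 0.0174 0 0 0 0 -1" --pt "0.036 0.0174 0 0 0 0 -1" --pt "0 0 0.03 0 0 0 -1" --pt "0 0 0.03 0 0 0 -1" --pt "0 0 0.03 0 0 0 -1" --pt "0 0 0.03 0 0 0 -1" --pt "0 0 0.01 0 0 0 -1" --pt "0 0 0 0 0 0 -1" --pt "0 0 0 0 0 0 -1"

```text
t: 3.9
tcp_pos: [0.5149, 0.1463, 0.1161]
tool_rot: [0.684, 0.729, 0.0, 0.0]
force: [0.0, 0.3, 0.4]
finger_gap: 0.001
gripper_force: 0.0
```

```bash
python3 - <<'E'
from h import *
s=manip.snapshot("side"); i=cv2.convertScaleAbs(s["image"][140:320,260:420,::-1],alpha=2); cv2.imwrite("pics/s1.png",cv2.resize(i,None,fx=3.3,fy=3.3,interpolation=2))
q=manip.sense();print(q["force"],q["tcp_pos"],q["tool_rot"])
E
```

```text
[-0.49925051 -0.15818141  0.14100921] [0.51527707 0.14654978 0.1166212 ] [0.68416088 0.72933    0.00091453 0.00089865]
```

View pics/s1.png

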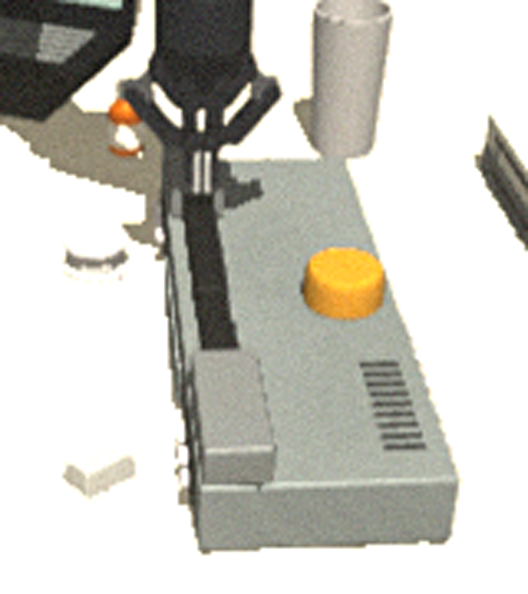

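The picture shows the closed fingertip at crop (203, 190), centred over the bar at its left end. Now I'll descend gently.

Request:
drive_tool --pt "0 -0.001 0.008 0 0 0 -1" --pt "0 0 0.006 0 0 0 -1" --pt "0 0 0.002 0 0 0 -1" --pt "0 0 0.002 0 0 0 -1" --pt "0 0 0 0 0 0 -1" --pt "0 0 0 0 0 0 -1"

```text
t: 4.55
tcp_pos: [0.5131, 0.147, 0.0975]
tool_rot: [0.684, 0.73, -0.0, -0.0]
force: [-1.1, -0.7, 4.0]
finger_gap: -0.001
gripper_force: 1.3
```

Request:
drive_tool --pt "0 0 0.002 0 0 0 -1" --pt "0 0 0 0 0 0 -1" --pt "0 0 0 0 0 0 -1"

```text
t: 4.85
tcp_pos: [0.513, 0.147, 0.0954]
tool_rot: [0.684, 0.73, -0.0, -0.0]
force: [-0.7, 0.3, 3.5]
finger_gap: 0.0
gripper_force: 1.9
```

Request:
drive_tool --pt "0 0 0.002 0 0 0 -1" --pt "0 0 0 0 0 0 -1" --pt "0 0 0 0 0 0 -1"

```text
t: 5.15
tcp_pos: [0.513, 0.147, 0.0933]
tool_rot: [0.684, 0.73, -0.0, -0.0]
force: [-2.1, 1.0, 4.6]
finger_gap: 0.0
gripper_force: 2.4
```

Request:
drive_tool --pt "-0.005 0 -0.0005 0 0 0 -1" --pt "-0.005 0 0 0 0 0 -1" --pt "-0.005 0 0 0 0 0 -1" --pt "-0.005 0 0 0 0 0 -1" --pt "-0.005 0 0 0 0 0 -1" --pt "-0.005 0 0 0 0 0 -1" --pt "-0.005 0 0 0 0 0 -1" --pt "-0.004 0 0 0 0 0 -1" --pt "0 0 0 0 0 0 -1"

```text
t: 6.05
tcp_pos: [0.5157, 0.1071, 0.0938]
tool_rot: [0.684, 0.73, -0.0, 0.0]
force: [-0.4, 0.7, 4.6]
finger_gap: 0.002
gripper_force: 2.3
```

Request:
drive_tool --pt "-0.005 0 0 0 0 0 -1" --pt "-0.005 0 0 0 0 0 -1" --pt "-0.005 0 0 0 0 0 -1" --pt "-0.005 0 0 0 0 0 -1" --pt "-0.005 0 0 0 0 0 -1" --pt "-0.005 0 0 0 0 0 -1" --pt "-0.005 0 0 0 0 0 -1" --pt "-0.005 0 0 0 0 0 -1" --pt "-0.005 0 0 0 0 0 -1" --pt "-0.005 0 0 0 0 0 -1"

```text
t: 7.05
tcp_pos: [0.5189, 0.0577, 0.0938]
tool_rot: [0.684, 0.73, -0.0, -0.0]
force: [-0.2, 2.9, 4.0]
finger_gap: 0.001
gripper_force: 2.3
```

Request:
drive_tool --pt "-0.005 0 0 0 0 0 -1" --pt "-0.005 0 0 0 0 0 -1" --pt "-0.005 0 0 0 0 0 -1" --pt "-0.005 0 0 0 0 0 -1" --pt "0 0 0 0 0 0 -1"

```text
t: 7.55
tcp_pos: [0.5203, 0.0371, 0.0938]
tool_rot: [0.684, 0.73, -0.0, 0.0]
force: [-0.3, -0.4, 4.4]
finger_gap: 0.001
gripper_force: 2.3
```

Request:
drive_tool --pt "-0.005 0 0 0 0 0 -1" --pt "-0.005 0 0 0 0 0 -1" --pt "0 0 0 0 0 0 -1"

```text
t: 7.85
tcp_pos: [0.5209, 0.0274, 0.0938]
tool_rot: [0.684, 0.73, -0.0, 0.0]
force: [-1.5, 1.1, 4.3]
finger_gap: 0.002
gripper_force: 2.3
```

Request:
drive_tool --pt "-0.005 0 0 0 0 0 -1" --pt "-0.005 0 0 0 0 0 -1" --pt "0 0 0 0 0 0 -1"

```text
t: 8.15
tcp_pos: [0.5219, 0.0168, 0.0938]
tool_rot: [0.684, 0.73, -0.0, 0.001]
force: [0.5, -3.0, 3.4]
finger_gap: 0.0
gripper_force: 1.9
```

Request:
drive_tool --pt "-0.005 0 0 0 0 0 -1" --pt "-0.005 0 0 0 0 0 -1" --pt "0 0 0 0 0 0 -1"

```text
t: 8.45
tcp_pos: [0.5221, 0.0074, 0.0934]
tool_rot: [0.684, 0.729, -0.0, -0.0]
force: [-0.4, 0.6, -0.1]
finger_gap: 0.005
gripper_force: 0.0
```

The upward force is gone, so the tip is in the notch where the picture put it. I'll centre it and press.

Request:
drive_tool --pt "-0.004 0 0 0 0 0 -1" --pt "0 0 0.002 0 0 0 -1" --pt "0 0 0.002 0 0 0 -1" --pt "0 0 0.002 0 0 0 -1" --pt "0 0 0.002 0 0 0 -1" --pt "0 0 0.002 0 0 0 -1" --pt "0 0 0 0 0 0 -1"

```text
t: 9.15
tcp_pos: [0.5224, 0.0044, 0.0836]
tool_rot: [0.684, 0.73, -0.0, -0.0]
force: [-0.2, -0.5, -0.1]
finger_gap: 0.0
gripper_force: 0.1
```

Request:
drive_tool --pt "0 0 0.001 0 0 0 -1" --pt "0 0 0.001 0 0 0 -1" --pt "0 0 0.001 0 0 0 -1" --pt "0 0 0.001 0 0 0 -1" --pt "0 0 0 0 0 0 -1"

```text
t: 9.65
tcp_pos: [0.5224, 0.0043, 0.0796]
tool_rot: [0.684, 0.73, -0.0, -0.0]
force: [-0.9, 1.1, 1.6]
finger_gap: 0.0
gripper_force: 0.8
```

Request:
drive_tool --pt "0 0 0.001 0 0 0 -1" --pt "0 0 0.0005 0 0 0 -1" --pt "0 0 0 0 0 0 -1"

```text
t: 9.95
tcp_pos: [0.5224, 0.0043, 0.0782]
tool_rot: [0.684, 0.73, 0.0, -0.0]
force: [-1.5, 1.3, 2.6]
finger_gap: 0.002
gripper_force: 0.9
```

Request:
drive_tool --pt "0 0 0.0005 0 0 0 -1" --pt "0 0 0 0 0 0 -1" --pt "0 0 0 0 0 0 -1"

```text
t: 10.25
tcp_pos: [0.5224, 0.0043, 0.0781]
tool_rot: [0.684, 0.73, 0.0, -0.0]
force: [-1.9, 1.3, 5.6]
finger_gap: 0.002
gripper_force: 2.6
```

```bash
python3 - <<'E'
from h import *
s=manip.snapshot("side"); i=cv2.convertScaleAbs(s["image"][140:320,260:420,::-1],alpha=2); cv2.imwrite("pics/s2.png",cv2.resize(i,None,fx=3.3,fy=3.3,interpolation=2))
q=manip.sense();print(q["force"],q["tcp_pos"])
E
```

```text
[-0.85973838  1.28281274  4.9449718 ] [0.52239806 0.00430311 0.07806756]
```

View pics/s2.png

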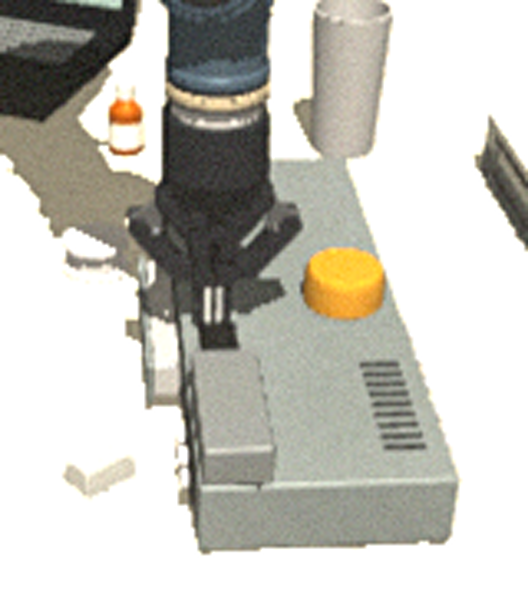

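The tray now stands out on the front face at crop (160, 350), and the key is at its stop. I'll press a touch more to be sure, then lift straight up.

Request:
drive_tool --pt "0 0 0.0007 0 0 0 -1" --pt "0 0 0 0 0 0 -1" --pt "0 0 0 0 0 0 -1" --pt "0 0 0 0 0 0 -1"

```text
t: 10.7
tcp_pos: [0.5224, 0.0043, 0.078]
tool_rot: [0.684, 0.73, 0.0, 0.0]
force: [-0.9, 1.3, 10.7]
finger_gap: -0.002
gripper_force: 5.1
```

Request:
drive_tool --pt "0 0 -0.005 0 0 0 -1" --pt "0 0 -0.01 0 0 0 -1" --pt "0 0 -0.02 0 0 0 -1" --pt "0 0 -0.03 0 0 0 -1" --pt "0 0 -0.03 0 0 0 -1" --pt "0 0 -0.03 0 0 0 -1" --pt "0 0 -0.02 0 0 0 -1" --pt "0 0 0 0 0 0 -1" --pt "0 0 0 0 0 0 -1" --pt "0 0 0 0 0 0 -1"

```text
t: 11.7
tcp_pos: [0.5215, 0.0043, 0.221]
tool_rot: [0.684, 0.73, -0.001, -0.001]
force: [-0.1, -0.9, 0.4]
finger_gap: -0.002
gripper_force: 0.0
```

```bash
python3 - <<'E'
from h import *
s=manip.snapshot("side"); i=cv2.convertScaleAbs(s["image"][140:320,260:420,::-1],alpha=2); cv2.imwrite("pics/s3.png",cv2.resize(i,None,fx=3.3,fy=3.3,interpolation=2))
W=world(s)
# tray protrusion vs recorder front (front plane normal n), points low on the front side
n=np.array([0.998,0.065]);p=W[140:320,260:420].reshape(-1,3);c=np.array([0.5224,0.0043])
d=(p[:,:2]-c)@n; a=(p[:,:2]-c)@[-.065,.998]
for lo in(-.25,0.0,-.12,-.06):
    m=(p[:,2]>.044)&(p[:,2]<.056)&(d>-.08)&(d<0)&(a>lo)&(a<lo+.05); print(lo,m.sum(),np.percentile(d[m],[2,10,50]) if m.any() else "")
q=manip.sense();print(q["force"],q["tcp_pos"],q["t"])
E
```

```text
-0.25 0 
0.0 120 [-0.04947949 -0.04727889 -0.03622839]
-0.12 16 [-0.02507846 -0.024761   -0.02368522]
-0.06 56 [-0.04928333 -0.04781946 -0.03694242]
[ 0.01933591 -0.59450274  0.1565742 ] [0.52153739 0.00437213 0.22077593] 11.75
```

View pics/s3.png

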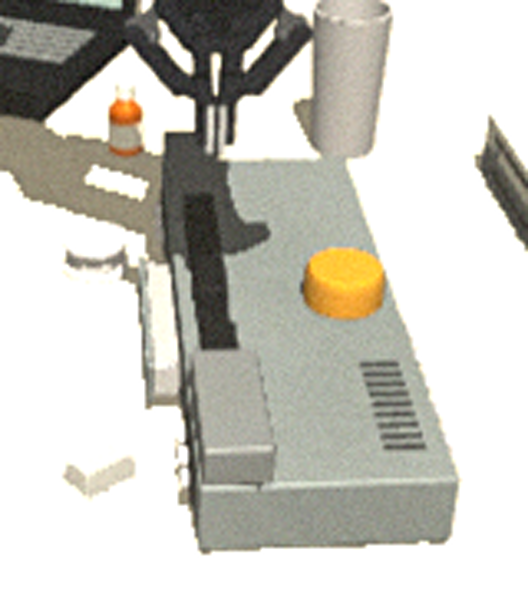

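The tray is about 22 mm out (panel at crop (160, 335)), the hand is clear above, and the bystanders in view have not moved. I'm handing the job in.

```bash
python3 -c "
from station import manip
print(manip.sign_off())"
```

```text
the job is handed in; nothing more can be done
None
```

I felt along the bar to the notch, about 168 mm from its left end, and pressed the key down to its stop; the tray came out about 22 mm. The hand is clear, nothing in the last camera view had moved, and the job is handed in (sign-off gave no verdict).

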